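# Check that the friction-hinged lid of a block heater holds its angle

## Task

Check the friction hinge of the block heater's lid: take the lid by its pull tab and raise it to about 60 degrees, then let go and see that it stands by itself for two seconds. Then, with the fingertips, press straight down on the top of the round bead at the tab's end with a steady 6 N or so (never more than 12 N) for two seconds, without the lid giving way. Finally leave the lid standing open at about 60 degrees, take the hand away and do not disturb the other things on the bench.

Things in the scene. Friction and masses are not known exactly. Their poses are not given: they have to be found in the camera images.
- unit: block heater, a grey box fixed to the bench, 150 mm deep (its x) by 190 mm wide (its y) by 98 mm high without the lid, on four feet; origin at the centre of its underside; its own -x is the front (a black panel with dial and switch), which faces roughly towards the robot; own z up
- lid (a joint): angle of the white lid, rad: 0 shut (level), grows as its front edge rises about the hinge at the unit's rear; stop at 1.75; 60 degrees = 1.05. Starts shut or a little ajar. Stiff friction hinge: lifting takes about 12 N at the tab, and it stays where left. Lid 0.18 to 0.35 kg. At 60 degrees more than about 16 N on the bead makes it slip (12.5 N at 50 degrees); rigid below that
- hinge (a point): point at the middle of the lid's hinge axis, on the unit: 79 mm behind its centre and 108 mm above the bench; the axis runs along the unit's y
- tab (a point): centre of the black pull tab at the middle of the lid's front edge, where to pinch: 22 mm wide (along the hinge axis), 9 mm thick, sticks out 39 mm, flat sides. 172 mm from the hinge axis, 16 mm ahead of the lid's edge, in the lid's middle plane, which holds the hinge axis. Axes: -x outward from the hinge, y along it, z out of the lid's outer face. Lid 18 mm thick, 192 mm wide
- bead: black rubber bead, a short roller that turns freely on its axis, at the tab's free end: radius 7 mm, 16 mm long along the hinge axis; origin at its centre, 200 mm from the hinge axis, 28 mm beyond tab in the same plane; its top is 7 mm above its origin at any lid angle. Narrower than the tab, so untouched when the tab's sides are pinched
- tape: roll of brown tape, 96 mm across, 48 mm high, a bystander to be left alone; origin at the centre of its underside
- small_beaker: small glass beaker, 56 mm across, 68 mm high, a bystander to be left alone; origin at the centre of its underside
- petri: clear petri dish, 93 mm across, 16 mm high, a bystander to be left alone; origin at the centre of its underside
- marker_pen: marker pen lying beside the right of the unit, 130 mm long, a bystander to be left alone; origin at the centre of its underside
- eraser_block: small eraser lying beside the left of the unit, 47 mm long, a bystander to be left alone; origin at the centre of its underside
- clear_jar: screw-lid sample jar, 55 mm across, 82 mm high, a bystander to be left alone; origin at the centre of its underside

How it is judged:
By the outcome, as a careful person would: the job done as asked, in the order asked, and still so for the second after the job is handed in, with the robot touching nothing.
It also fails if it takes over 48 s, if anything falls off the work surface, if the arm or the gripper's body presses on something with over 40 N, if the wrist force passes 120 N, or if a joint passes its speed limit or range.

## Robot

A 7-joint arm with a two-finger parallel gripper is mounted at the origin on a cart in front of the work surface, level with it; the furniture and walls round the work are solid. World frame = base frame: x ahead of the robot, y to its left, z up, the work surface at z = 0. Lengths are in m, angles in degrees, forces in N, time in s.
With the tool pointing down it reaches from about 0.35 to 0.775 m from the base axis. Payload 3.1 kg.
Tool frame: the origin (TCP) lies on the centre line of the jaws, within the pads' length; the fingertips stand 17 mm ahead of it and the grasp point (between the pads) lies 2 mm behind it (robot.tip_reach is the distance from the TCP to the fingertips, in m); z points along the fingers, y is the line along which they close (so a half turn about z gives the same grasp; the last joint's range is limited). The gripper opens to 85 mm and grips with 20 to 120 N. Pads are 22 mm wide; open, the fingers measure 114 mm over their backs; the gripper's body (76 mm by 85 mm) begins 54 mm behind the grasp point. The pads swing forward as they close: fully open they stand 13 mm farther back than shut.
Start: joints at [-68.451, 17.813, 0.802, 86.603, -0.252, 75.585, -1.558], TCP at [0.223, 0.503, 0.248] pointing down, gripper open.
Joint ranges: [-154.91, 154.91], [-16.99, 109.72], [-72.82, 74.43], [7.12, 147.25], [-82.49, 262.49], [11.32, 116.49], [-174.64, 174.64]. Speed limits (degrees/s): [159.86, 159.86, 180, 180, 180, 180, 180].

## Interface

Orientations are given as [roll, pitch, yaw] about the fixed x, y, z axes, in that order (R = Rz(yaw) Ry(pitch) Rx(roll)).
In Python, from station import robot, fingers, vision, workorder, recognise gives the robot as it stands. Calls block until the motion is done:
- robot.move_to(position, orientation): joint-space move of the TCP to a pose.
- robot.line_to(position, orientation=None, velocity=0.15, f_stop=None): straight line of the TCP; orientation=None keeps the orientation; velocity is the mean speed in m/s. With f_stop (N) it stops when the force on the tool has changed by that much, and returns True; else False.
- robot.move_j(angles): joint-space move.
- fingers.gripper_to(opening, force=None): opening from 0.0 (shut) to 1.0 (fully open); force is the grip in N (None keeps the last); returns when the fingers have stopped.
- robot.pause(seconds).
- robot.inverse_kinematics(position, orientation): joint angles nearest the present ones, or None.
- vision.grab_frame(name): name is "side" or "top" or "wrist"; returns the picture (480x640x3 uint8, red, green, blue); there is no depth.
- vision.calibration(name): a dict with "mtx" (3x3 intrinsics, pixels), "k1" (the pictures are not rectified: a ray, as slopes to the right and down, at radius r is drawn at 1 + k1 r^2 times it, then the intrinsics apply), "extrinsics" (4x4, takes a point from world to camera coordinates); the wrist camera has in their place "T_tool_cam" (4x4, takes a point from camera to tool coordinates, whose origin is the TCP and whose axes are the flange's). Camera axes: x right, y up, looking along -z (the intrinsics and any distortion apply to the point x, -y, -z); pixel columns grow to the right and rows downward; lengths in m; the calibration is good to about 2 mm. A picture is of the moment at which its call begins: read the wrist's pose just before it. calibration takes no time and is no camera call.
A pose or a line that the arm cannot do raises robot.PlanningError and nothing moves.
- workorder.close_job(): hands the job in; it is judged then, once.
Trained networks look in the newest picture that a camera, given by its name, has taken for a name from the list of things; names that differ only in an ending like _2 or _b are one class to them, and where a whole thing is asked for, a point or a joint stands for the part that bears it (a point fixed in the world has none). Each returns a list of dicts, best first, with "p" (0 to 1); they miss things now and then, are a little off and sometimes report something else, mostly with a low value. They report only what shows in the picture. A call takes as long as a camera call.
- recognise(label, camera): "rect" ([centre column, centre row, width, height] in pixels, round what is visible of it).
Readings, each from a call of its own:
- robot.current_time_s(): time.
- robot.current_joint_positions(): joint angles.
- robot.current_dq(): joint speeds.
- robot.current_joint_torque(): joint torques, N m.
- robot.current_tool_pos(): TCP position.
- robot.current_eef_rot(): TCP orientation.
- robot.current_contact_force(): force on the tool from outside, world axes, zero at the start.
- robot.current_torque(): the same for the moment, N m.
- robot.current_finger_gap(): opening from 0.0 (shut) to 1.0 (fully open).
- robot.current_gripper_force(): force on a finger pad.
Only numpy, scipy, OpenCV 4.12 (cv2) and the standard library are available. Lean on these libraries where they do the work, as an engineer would, in place of code of your own. Each camera call takes 0.05 s, during which the arm holds its last target. There are 200 camera calls.

## Working session

There is one attempt and no reset: what is moved stays moved. The work goes in short steps, each a Python script; the robot and the scene stay as the last script left them, time stands still between calls to the robot, and variables do not carry over. Pictures are saved under pics/ and viewed, at most 10 in all, crops included, and the job is handed in when it is done.

```bash
ls; mkdir -p pics; cat > h.py <<'E'
import numpy as np, cv2
from station import robot, fingers, vision, workorder, recognise
from scipy.spatial.transform import Rotation as R
def shot(cam,f=None):
    im=vision.grab_frame(cam)
    if f: cv2.imwrite('pics/'+f,cv2.cvtColor(np.asarray(im),cv2.COLOR_RGB2BGR))
    return im
def camT(cam, pose=None):
    c=vision.calibration(cam)
    if 'extrinsics' in c: return c,np.linalg.inv(np.array(c['extrinsics']))
    p,r=pose; T=np.eye(4); T[:3,:3]=R.from_euler('xyz',r,degrees=True).as_matrix(); T[:3,3]=p
    return c,T@np.array(c['T_tool_cam'])
def ray(cam,uv,pose=None):
    c,T=camT(cam,pose); K=np.array(c['mtx']); k=c['k1']
    d=np.linalg.solve(K,[uv[0],uv[1],1.])[:2]; s=d.copy()
    for _ in range(20): s=d/(1+k*(s@s))
    v=T[:3,:3]@np.array([s[0],-s[1],-1.]); return T[:3,3],v/np.linalg.norm(v)
def atz(cam,uv,z,pose=None):
    o,v=ray(cam,uv,pose); return o+v*(z-o[2])/v[2]
def proj(cam,P,pose=None):
    c,T=camT(cam,pose); q=np.linalg.inv(T)@np.append(P,1); s=np.array([q[0],-q[1]])/-q[2]
    s=s*(1+c['k1']*(s@s)); return (np.array(c['mtx'])@np.append(s,1))[:2]
def tri(l):
    A=np.zeros((3,3));b=np.zeros(3)
    for o,v in l:
        M=np.eye(3)-np.outer(v,v);A+=M;b+=M@o
    return np.linalg.solve(A,b)
E
python3 - <<'E'
from h import *
for c in('top','side'):
    shot(c,c+'0.png')
    o,v=ray(c,(320,240)); print(c,o.round(3),v.round(3))
    for n in ['unit','lid','tab','bead','tape','small_beaker','petri','marker_pen','eraser_block','clear_jar']:
        r=recognise(n,c)
        print(n,[(round(x['p'],2),np.round(x['rect']).astype(int).tolist(), atz(c,x['rect'][:2],{'unit':.098,'lid':.108,'tab':.108,'bead':.108}.get(n,.02)).round(3).tolist()) for x in r[:2]])
print(robot.current_time_s())
E
```

```text
pics
top [ 0.474 -0.005  1.32 ] [ 0.08   0.002 -0.997]
unit [(0.97, [345, 237, 94, 100], [0.58, -0.058, 0.098]), (0.48, [403, 231, 11, 58], [0.596, -0.184, 0.098])]
lid [(0.59, [346, 239, 96, 97], [0.574, -0.06, 0.108])]
tab [(0.79, [347, 241, 98, 100], [0.571, -0.06, 0.108])]
bead [(0.54, [352, 286, 11, 6], [0.474, -0.073, 0.108])]
tape [(0.59, [160, 241, 47, 45], [0.572, 0.368, 0.02]), (0.24, [345, 237, 99, 98], [0.587, -0.06, 0.02])]
small_beaker [(0.98, [481, 265, 28, 22], [0.526, -0.373, 0.02]), (0.23, [469, 194, 35, 29], [0.69, -0.348, 0.02])]
petri [(0.64, [171, 304, 40, 39], [0.428, 0.337, 0.02])]
marker_pen [(0.51, [403, 230, 12, 52], [0.606, -0.195, 0.02])]
eraser_block [(0.77, [285, 252, 17, 8], [0.551, 0.078, 0.02]), (0.66, [171, 305, 39, 40], [0.426, 0.336, 0.02])]
clear_jar []
side [-0.3    0.43   1.089] [ 0.61  -0.296 -0.735]
unit [(0.95, [341, 239, 73, 48], [0.497, -0.021, 0.098]), (0.69, [203, 291, 39, 44], [0.511, 0.369, 0.098])]
lid []
tab [(0.56, [344, 230, 42, 9], [0.514, -0.041, 0.108]), (0.43, [342, 243, 75, 44], [0.476, -0.011, 0.108])]
bead []
tape [(0.94, [203, 294, 36, 42], [0.564, 0.367, 0.02]), (0.72, [338, 242, 75, 48], [0.554, -0.045, 0.02])]
small_beaker [(0.72, [340, 240, 78, 49], [0.559, -0.054, 0.02])]
petri [(0.92, [233, 330, 37, 31], [0.418, 0.337, 0.02])]
marker_pen []
eraser_block [(0.55, [304, 262, 17, 12], [0.532, 0.08, 0.02])]
clear_jar [(0.35, [303, 261, 19, 11], [0.537, 0.08, 0.02])]
1.1
```

View pics/top0.png

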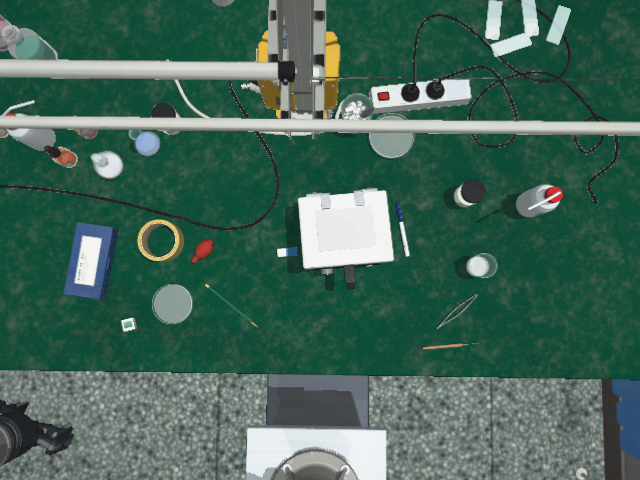

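View pics/side0.png

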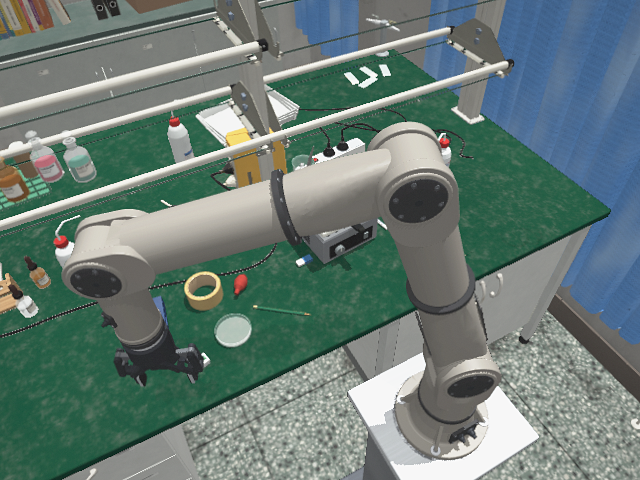

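Top view: the white lid spans about columns 298–393 and rows 190–268, and the tab and bead stick out at (350, 275–286). The side view has the arm across the unit. The unit's front dial is at (350, 245), and the lid looks shut or nearly so. I'll fit the lid outline, then take two wrist looks.

```bash
python3 - <<'E'
from h import *
im=cv2.imread('pics/top0.png'); hsv=cv2.cvtColor(im,cv2.COLOR_BGR2HSV)
m=((hsv[...,2]>170)&(hsv[...,1]<40)).astype(np.uint8); m[:170]=0;m[300:]=0;m[:,:280]=0;m[:,396:]=0
m=cv2.morphologyEx(m,cv2.MORPH_OPEN,np.ones((5,5)))
c=max(cv2.findContours(m,0,2)[0],key=cv2.contourArea); r=cv2.minAreaRect(c); b=cv2.boxPoints(r)
print(r); P=np.array([atz('top',q,.117) for q in b]); print(b.round(1),P.round(3),[np.linalg.norm(P[i]-P[i-1]).round(3) for i in range(4)])
print('bead',atz('top',(350,285),.108))
for pos,rpy in [((.40,-.07,.32),(180,-25,0)),((.47,-.07,.32),(180,0,0)),((.40,-.07,.13),(180,-60,0)),((.40,-.07,.13),(180,-45,0)),((.40,-.07,.13),(180,-30,0)),((.56,-.065,.32),(180,0,0)),((.56,-.065,.32),(180,15,0))]:
    q=robot.inverse_kinematics(pos,rpy); print(pos,rpy,R.from_euler('xyz',rpy,degrees=True).as_matrix()[:,2].round(2),None if q is None else np.round(q))
print(vision.calibration('wrist')['T_tool_cam'],robot.current_eef_rot())
E
```

```text
((344.9716491699219, 227.50242614746094), (73.81504821777344, 90.21207427978516), 85.10090637207031)
[[296.9 194.6]
 [386.8 186.9]
 [393.1 260.4]
 [303.2 268.1]] [[ 0.669  0.048  0.117]
 [ 0.688 -0.145  0.117]
 [ 0.53  -0.159  0.117]
 [ 0.511  0.032  0.117]] [np.float64(0.159), np.float64(0.194), np.float64(0.159), np.float64(0.192)]
bead [ 0.47626484 -0.06830923  0.108     ]
(0.4, -0.07, 0.32) (180, -25, 0) [ 0.42 -0.   -0.91] None
(0.47, -0.07, 0.32) (180, 0, 0) [ 0. -0. -1.] [-36.   9.  50.  91.  -7.  83. -76.]
(0.4, -0.07, 0.13) (180, -60, 0) [ 0.87 -0.   -0.5 ] None
(0.4, -0.07, 0.13) (180, -45, 0) [ 0.71 -0.   -0.71] None
(0.4, -0.07, 0.13) (180, -30, 0) [ 0.5  -0.   -0.87] [-27. -12.  36. 143.   7.  18. -86.]
(0.56, -0.065, 0.32) (180, 0, 0) [ 0. -0. -1.] [-28.  22.  48.  78. -17.  87. -71.]
(0.56, -0.065, 0.32) (180, 15, 0) [-0.26 -0.   -0.97] [-21.  35.  49.  62. -20. 107. -68.]
[[ 1.94272569e-04  9.56876945e-01  2.90493503e-01  7.40928356e-02]
 [ 9.99999635e-01 -4.27726484e-04  7.40151194e-04  6.29585732e-04]
 [ 8.32485377e-04  2.90493253e-01 -9.56876678e-01 -1.26360825e-01]
 [ 0.00000000e+00  0.00000000e+00  0.00000000e+00  1.00000000e+00]] [1.79995410e+02 7.53370143e-04 1.56066565e+02]
```

```bash
python3 - <<'E'
from h import *
robot.move_j([8,10,0,98,0,75,103]); print(robot.current_tool_pos(),robot.current_eef_rot())
def vw(pos,rpy,f):
    robot.move_to(pos,rpy); pose=(np.array(robot.current_tool_pos()),robot.current_eef_rot()); shot('wrist',f)
    print(np.round(pose[0],3),np.round(pose[1],1),np.round(robot.current_joint_positions(),0))
    H=np.array([.676,-.049,.108]); x=np.array([.995,.095,0])
    for n,d in (('hinge',0),('tab',.172),('bead',.2)): print(n,proj('wrist',H-d*x,pose).round(1))
    for n in('bead','tab','lid'): print(n,[(round(a['p'],2),np.round(a['rect'],1).tolist(),atz('wrist',a['rect'][:2],.108,pose).round(4)) for a in recognise(n,'wrist')[:2]])
vw((.46,-.07,.26),(180,0,-174.6),'w1.png')
print(robot.current_time_s())
tab=np.array([.505,-.065,.108])
for t in(0,10,20,30,40):
    q=robot.inverse_kinematics(tab,(180,t,-174.6)); print(t,None if q is None else np.round(q))
for t in(-30,-20,-10,0):
    q=robot.inverse_kinematics((.590,-.057,.26),(180,t,-174.6)); print(t,None if q is None else np.round(q))
E
```

```text
[ 0.45488411 -0.07996954  0.23920581] [ 179.29609002   -2.90493923 -174.87006988]
[ 0.461 -0.068  0.261] [-180.     0.2 -174.4] [  7.   8.  -1.  98.   0.  75. 102.]
hinge [312.2 417.1]
tab [312.4 267.4]
bead [312.4 237.9]
bead [(0.89, [312.2, 247.1, 20.7, 15.1], array([ 0.4856, -0.0674,  0.108 ])), (0.63, [313.6, 325.1, 204.8, 174.7], array([ 0.5642, -0.0584,  0.108 ]))]
tab [(0.68, [315.8, 326.1, 205.8, 176.0], array([ 0.5651, -0.0562,  0.108 ])), (0.24, [314.3, 327.8, 209.6, 176.0], array([ 0.5671, -0.0575,  0.108 ]))]
lid [(0.95, [314.0, 323.6, 210.3, 173.2], array([ 0.5625, -0.0582,  0.108 ]))]
3.7917
0 [  6.  20.  -1. 104.   0.  55. 100.]
10 [  8.  15.  -1. 113.  -3.  42. 104.]
20 [ 10.  10.  -2. 122.  -9.  29. 111.]
30 [ 15.   7.  -4. 130. -30.  15. 133.]
40 [  23.    7.  -10.  138.  251.   12. -145.]
-30 None
-20 [  3.  38.  -2.  56.   4. 105.  97.]
-10 [ 4. 30. -2. 68.  2. 92. 98.]
0 [ 5. 23. -1. 78.  1. 79. 99.]
```

View pics/w1.png

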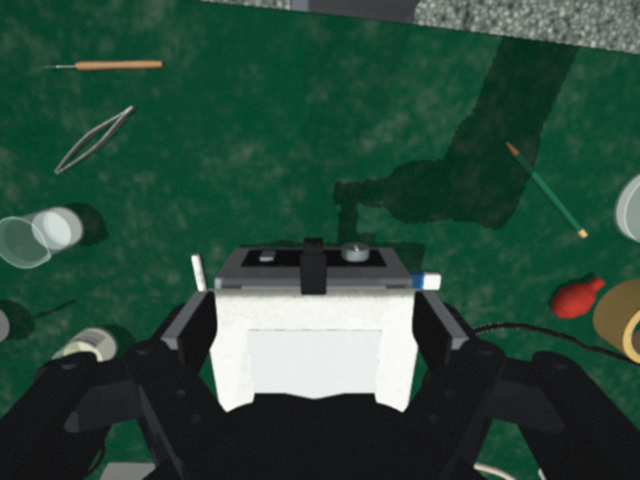

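The wrist view shows the bead at (313, 246), the tab down to row 290, and the lid's front edge at about row 290. The bead sits 9 px off the prediction for a shut lid, so the lid may be ajar. A second, lower and tilted look will settle the height.

```bash
python3 - <<'E'
from h import *
p1=(np.array([.461,-.068,.261]),[-180,.2,-174.4])
for pos,t in [((.38,-.078,.22),25),((.40,-.076,.22),20),((.42,-.074,.22),15)]:
    if robot.inverse_kinematics(pos,(180,t,-174.6)): break
robot.move_to(pos,(180,t,-174.6)); p2=(np.array(robot.current_tool_pos()),robot.current_eef_rot()); shot('wrist','w2.png')
np.save('p2.npy',np.r_[p2[0],p2[1]]); print(p2,robot.current_time_s())
b=recognise('bead','wrist'); print(b[:2])
uv=b[0]['rect'][:2]
print('tri w1 w2',tri([ray('wrist',(312.2,247.1),p1),ray('wrist',uv,p2)]),'with top',tri([ray('wrist',uv,p2),ray('top',(351,285.5))]))
H=np.array([.676,-.049,.108]);x=np.array([.995,.095,0])
for a in(0,4,8,12):
    s,c=np.sin(np.radians(a)),np.cos(np.radians(a)); B=H-.2*c*x+[0,0,.2*s]; print(a,B,proj('wrist',B,p1).round(1),proj('wrist',B,p2).round(1),proj('top',B).round(1))
E
```

```text
Traceback (most recent call last):
ValueError: The truth value of an array with more than one element is ambiguous. Use a.any() or a.all()
```

```bash
python3 - <<'E'
from h import *
p1=(np.array([.461,-.068,.261]),[-180,.2,-174.4])
for pos,t in [((.38,-.078,.22),25),((.40,-.076,.22),20),((.42,-.074,.22),15)]:
    if robot.inverse_kinematics(pos,(180,t,-174.6)) is not None: break
robot.move_to(pos,(180,t,-174.6)); p2=(np.array(robot.current_tool_pos()),robot.current_eef_rot()); shot('wrist','w2.png')
np.save('p2.npy',np.r_[p2[0],p2[1]]); print(p2,robot.current_time_s())
b=recognise('bead','wrist'); print(b[:2])
H=np.array([.676,-.049,.108]);x=np.array([.995,.095,0])
for a in(0,4,8,12):
    s,c=np.sin(np.radians(a)),np.cos(np.radians(a)); B=H-.2*c*x+[0,0,.2*s]; print(a,B,proj('wrist',B,p1).round(1),proj('wrist',B,p2).round(1),proj('top',B).round(1))
uv=b[0]['rect'][:2]
print('tri w1 w2',tri([ray('wrist',(312.2,247.1),p1),ray('wrist',uv,p2)]),'with top',tri([ray('wrist',uv,p2),ray('top',(351,285.5))]))
E
```

```text
(array([ 0.3794743 , -0.07827968,  0.21966298]), array([ 179.9744643 ,   24.98790548, -174.68666949])) 4.4417
[{'rect': [316.6, 293.8, 18.9, 13.3], 'p': 0.62}, {'rect': [316.6, 308.2, 193.4, 152.4], 'p': 0.34}]
0 [ 0.477 -0.068  0.108] [311.8 237.6] [314.9 270.1] [349.9 284.7]
4 [ 0.47748475 -0.06795372  0.12195129] [311.7 243.3] [314.9 282.9] [350.2 284.4]
8 [ 0.47893665 -0.06781509  0.13583462] [311.6 250.6] [315.  297.3] [350.5 283.7]
12 [ 0.48134863 -0.0675848   0.14958234] [311.4 259.8] [315.  313.4] [350.7 282.5]
tri w1 w2 [ 0.47652145 -0.06713437  0.13406765] with top [ 0.47505599 -0.06792326  0.13534568]
```

View pics/w2.png

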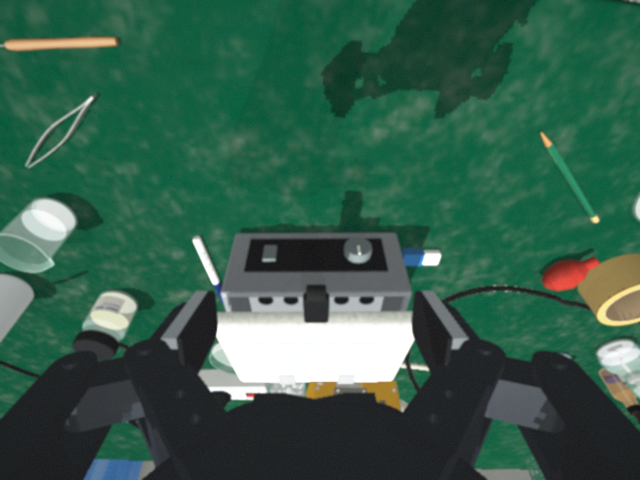

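The lid is ajar by about 7.6° and the bead is near (0.4765, -0.068, 0.1345). A gap with the block's holes shows below the lid in w2, at rows 295–305. Next I'll grasp the tab from the front.

```bash
cat >> h.py <<'E'
H=np.array([.674,-.049,.108]); YAW=5.4; X=np.array([np.cos(np.radians(YAW)),np.sin(np.radians(YAW)),0])
def lidpt(a,r):
    a=np.radians(a); return H-r*np.cos(a)*X+np.array([0,0,r*np.sin(a)])
def ori(t): return (180,t,YAW-180)
def tz(t): return R.from_euler('xyz',ori(t),degrees=True).as_matrix()[:,2]
def tcp(a,t,r=.175,back=.008): return lidpt(a,r)-back*tz(t)
def F(): return np.round(robot.current_contact_force(),1)
E
python3 - <<'E'
from h import *
A0,T0=7.6,25
fingers.gripper_to(.6,30)
f0=F()
robot.line_to(tcp(A0,T0,back=.07),ori(T0)); print(F())
hit=robot.line_to(tcp(A0,T0),ori(T0),velocity=.06,f_stop=6); print(hit,F(),robot.current_tool_pos(),tcp(A0,T0))
if not hit:
    fingers.gripper_to(0,30); print(robot.current_finger_gap()*85,robot.current_gripper_force(),F(),robot.current_torque())
shot('side','s2.png'); shot('wrist','w3.png')
print(robot.current_time_s())
E
```

```text
[-0.8 -0.4  0.5]
False [-0.9 -0.  -1. ] [ 0.49816268 -0.06574576  0.13878491] [ 0.49794117 -0.06564246  0.13839533]
21.13659374413173 32.70054638385773 [-2.5 -0.4  3. ] [-0.04846188  0.59799952  0.08104847]
7.3667
```

View pics/w3.png

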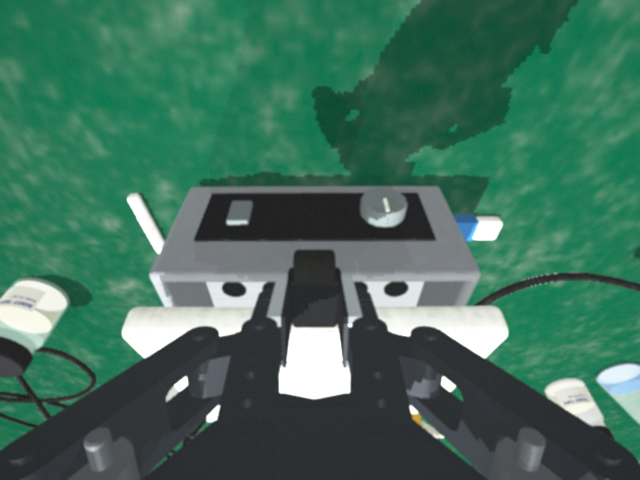

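The fingers hold the tab's sides at a 21 mm gap, centred at about (315, 290), with no side load. I'll raise it along the arc, watching the force.

```bash
python3 - <<'E'
from h import *
fingers.gripper_to(0,60)
for a in np.linspace(7.6,60,9)[1:]:
    t=25-40*(a-7.6)/52.4
    robot.line_to(tcp(a,t),ori(t),velocity=.06); f=F()
    print(round(a,1),f,np.round(robot.current_tool_pos(),4),round(robot.current_finger_gap()*85,1))
    if np.linalg.norm(f)>60: break
shot('side','s3.png'); shot('wrist','w4.png')
print(robot.current_time_s())
E
```

```text
14.2 [ 4.7 -1.4 -8.9] [ 0.5019 -0.0653  0.1571] 20.2
20.7 [  6.3  -1.6 -12. ] [ 0.5081 -0.0647  0.1757] 20.2
27.2 [  5.9  -1.4 -17.5] [ 0.5164 -0.0639  0.1934] 20.4
33.8 [  4.5  -1.4 -19.2] [ 0.5269 -0.0629  0.2109] 20.0
40.4 [  3.2  -2.  -19.3] [ 0.5408 -0.0615  0.2284] 20.4
46.9 [  2.2  -1.2 -19.9] [ 0.5556 -0.06    0.2431] 19.8
53.4 [  0.8  -1.4 -22.9] [ 0.5716 -0.0585  0.2557] 19.8
60.0 [ -1.1  -1.  -23.4] [ 0.5888 -0.0568  0.2666] 20.1
11.6167
```

View pics/w4.png

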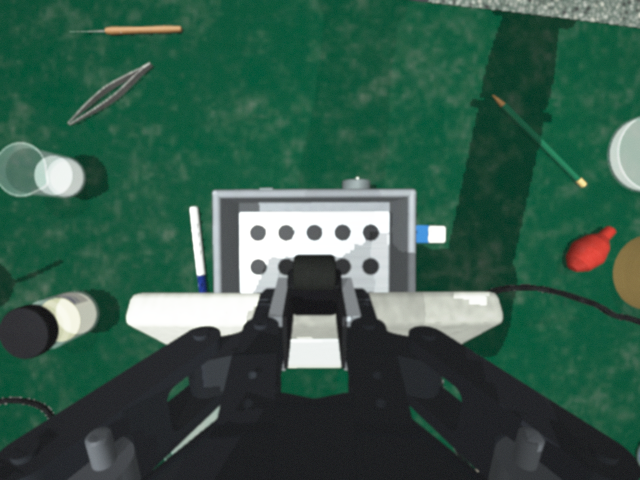

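The lid is raised: its front edge is at row 295 and the tab is held at (315, 285). I'll release it, back off, wait two seconds, and measure the bead.

```bash
python3 - <<'E'
from h import *
fingers.gripper_to(.6); print(F(),robot.current_finger_gap())
robot.line_to(tcp(60,-15,back=.09),ori(-15),velocity=.1); print(F())
robot.pause(2.1)
robot.move_to(lidpt(60,.2)+[-.06*X[0],-.06*X[1],.13],ori(0))
p=(np.array(robot.current_tool_pos()),robot.current_eef_rot()); shot('wrist','w5.png'); print(p)
b=recognise('bead','wrist'); print([(a['p'],a['rect']) for a in b[:2]])
for a in(54,57,60,63): print(a,lidpt(a,.2).round(4),proj('wrist',lidpt(a,.2),p).round(1),proj('wrist',lidpt(a,.156),p).round(1))
np.save('p5.npy',np.r_[p[0],p[1]])
print(F(),robot.current_time_s())
E
```

```text
[-0.7  0.  -0.2] 0.6025052021125953
[ 0.1 -0.6 -0.4]
(array([ 0.5138533 , -0.06422538,  0.41308481]), array([-179.9852824 ,    0.21974732, -174.62857769]))
[(0.55, [313.9, 289.9, 17.5, 14.2])]
54 [ 0.557  -0.0601  0.2698] [313.9 271.1] [313.9 280.6]
57 [ 0.5656 -0.0593  0.2757] [313.8 283. ] [313.9 288.8]
60 [ 0.5744 -0.0584  0.2812] [313.8 295.3] [313.9 297.1]
63 [ 0.5836 -0.0575  0.2862] [313.8 307.8] [313.9 305.6]
[ 1.2  0.5 -1.2] 15.7333
```

View pics/w5.png

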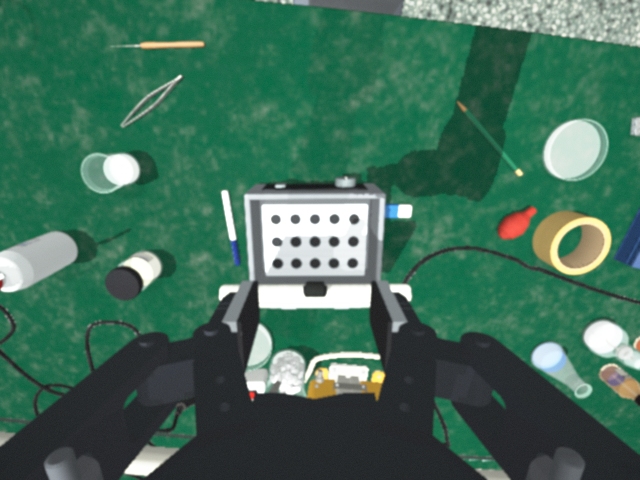

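The bead is at (314, 290), giving a lid angle of about 59°. It stood unaided for over two seconds. Now I'll shut the fingers and press down on the bead.

```bash
python3 - <<'E'
from h import *
B=lidpt(58.8,.2); print(B)
fingers.gripper_to(0,20)
up=np.array([B[0],B[1],B[2]+.007+robot.tip_reach+.035])
robot.line_to(up,ori(0),velocity=.12); robot.line_to(up-[0,0,.022],ori(0),velocity=.06)
robot.pause(.3); f0=np.mean([robot.current_contact_force() for _ in range(5)],0); print('f0',f0.round(2),np.round(robot.current_tool_pos(),4))
p=up-[0,0,.022]
hit=robot.line_to(p-[0,0,.025],velocity=.012,f_stop=3.0)
d=lambda:np.array(robot.current_contact_force())-f0
z=robot.current_tool_pos(); print(hit,np.round(z,4),d().round(2),robot.current_time_s())
if hit:
    p=np.array([p[0],p[1],z[2]]); log=[]; t_ok=None
    for i in range(40):
        f=d(); fz=f[2]; now=robot.current_time_s(); log.append((round(now,2),f.round(1).tolist()))
        if 5<=fz<=7.5: t_ok=t_ok or now
        else: t_ok=None
        if t_ok and now-t_ok>2.6: break
        if fz>11: p[2]+=.003
        elif t_ok is None: p[2]-=np.clip((6.2-fz)*.0001,-.0005,.0003)
        else: robot.pause(.1); continue
        robot.line_to(p,velocity=.01); robot.pause(.05)
    for l in log: print(*l)
    print(np.round(robot.current_tool_pos(),4),p)
print(robot.current_time_s())
E
```

```text
[ 0.5708544  -0.05875013  0.27907285]
f0 [ 0.5  -1.31 -0.24] [ 0.571  -0.0588  0.3164]
True [ 0.571  -0.0588  0.3028] [-0.19  2.18  5.46] 19.1917
19.19 [-0.2, 2.2, 5.5]
19.29 [0.4, 1.1, 6.0]
19.39 [-1.2, 1.5, 7.0]
19.49 [-0.4, 1.1, 6.8]
19.59 [-1.4, 1.4, 5.1]
19.69 [-0.4, 0.3, 5.6]
19.79 [0.6, 1.2, 5.4]
19.89 [-0.2, 0.8, 5.9]
19.99 [-0.4, 0.6, 5.1]
20.09 [-0.2, 1.5, 5.5]
20.19 [-0.1, 1.5, 5.2]
20.29 [-0.6, 1.5, 5.5]
20.39 [-1.1, 1.6, 5.7]
20.49 [-0.6, 2.4, 6.0]
20.59 [-1.1, 1.6, 5.9]
20.69 [-0.6, 2.2, 6.3]
20.79 [-0.4, 1.2, 6.0]
20.89 [0.3, 1.2, 7.0]
20.99 [-1.0, 2.1, 6.6]
21.09 [0.3, 1.7, 6.5]
21.19 [-0.4, 1.5, 6.6]
21.29 [0.4, 1.1, 5.8]
21.39 [-0.4, 0.8, 6.0]
21.49 [-0.6, 2.3, 5.4]
21.59 [0.2, 1.0, 5.4]
21.69 [0.0, 1.1, 6.9]
21.79 [-1.0, 1.0, 5.7]
21.89 [0.8, 1.5, 6.4]
[ 0.571  -0.0587  0.3027] [ 0.5708544  -0.05875013  0.30280499]
21.8917
```

The press held at about 6 N for 2.7 s, with contact at z = 0.2858 against a predicted bead top of 0.286. I'll lift off, check the lid again and back away.

```bash
python3 - <<'E'
from h import *
p=np.array(robot.current_tool_pos())
robot.line_to(p+[0,0,.06],velocity=.08)
v=np.load('p5.npy'); robot.move_to(v[:3],ori(0))
pose=(np.array(robot.current_tool_pos()),robot.current_eef_rot()); shot('wrist','w6.png')
print([(a['p'],a['rect']) for a in recognise('bead','wrist')[:1]],pose[0])
d=cv2.absdiff(cv2.imread('pics/w5.png'),cv2.imread('pics/w6.png')).max(2); print((d[:, :]>60).sum())
robot.move_to((.40,-.075,.40),ori(0)); shot('top','top1.png'); print(F(),robot.current_time_s())
E
```

```text
[(0.38, [233.7, 230.6, 11.4, 73.4])] [ 0.51350451 -0.06442975  0.41421423]
26136
[ 0.2  0.8 -0.1] 23.9
```

View pics/w6.png

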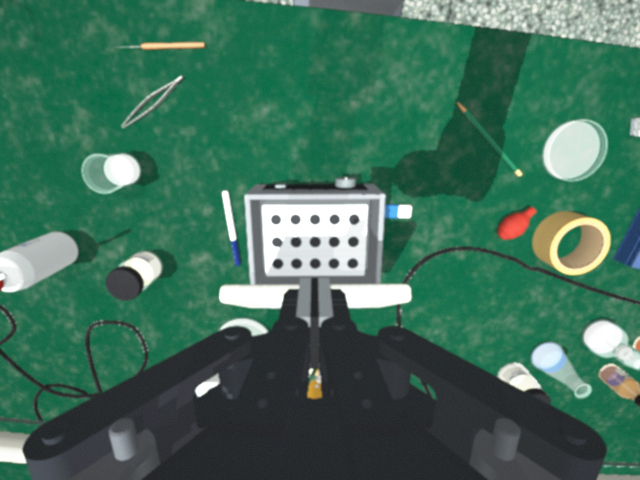

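The lid edge is still at row 295 (columns 220–411), the same as before the press, and every bystander is where it was. The shut fingers hide the bead. The arm is clear, so I'm handing in.

```bash
python3 -c "
from h import *
print(workorder.close_job())"
```

```text
the job is handed in; nothing more can be done
None
```

The job is handed in: I raised the lid to about 59°, it stood alone for over 2 s, held a steady press of about 6 N (7 N at most in the logged readings) on the bead for 2.7 s, and is left standing open with nothing else disturbed and the hand clear, at 24 s on the clock.

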